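# Take a drilled flashing out of the vise and tuck it under a lapped shingle

## Task

Slide the vise jaw open (its upright tab is the handle) and lift the drilled copper flashing out. On the small roof sample, tuck its front edge in under the lapped dark wooden shingle without lifting the shingle, until it is fully home and square against the batten underneath. Finish still gripping the flashing by its standing seam and pressing it flat on the deck with at least half a kilo of push (5 N), so that I can nail it; leave the tins and the bead jar alone.

Things in the scene. Friction and masses are not known exactly. Their poses are not given: they have to be found in the camera images.
- vise: Low steel drill vise fixed on the bench, at the robot's right. Origin on the bench top midway between the closed jaws; x points away from the robot at yaw 0. Bed 130 mm (x), y from -150 to +75 mm, its top 16 mm above the bench. Plain fixed jaw on the +y side: face at y = +46 mm, 32 mm high. The sliding jaw is on the -y side and opens towards -y.
- jaw (a joint): Sliding vise jaw: 0 = closed (at the start), 0.045 m = fully open, along the vise's -y; it stays where it is left (friction about 3 N). Its block is 52 mm long (y), its top 28.5 mm above the bench. Its lip reaches 4 mm over the edge of the flashing, which can be lifted only when the jaw is open by more than 5 mm.
- jaw_tab (a point): Centre of the top of the upright pull tab on the sliding jaw; it moves with the jaw and its axes are those of the vise. Tab: 12 mm thick (y), 40 mm wide (x), 30 mm tall, its top 58.5 mm above the bench, standing on the 28.5 mm high block.
- flashing: Loose copper flashing, 0.10 to 0.20 kg: flat leaf 90 x 90 x 4 mm, origin at the centre of its underside. A standing seam rises along y: 8 mm thick (x -24 to -16 mm), 60 mm long (y -30 to +30), top 34 mm above the underside. Its +x edge is the front edge, to be tucked in. It starts flat on the vise bed, axes along the vise's, up to 10 mm off centre in x, y edges between the jaws.
- front_edge (a point): Middle of the flashing's front edge, at the underside: 45 mm in +x from the flashing's origin; axes as the flashing.
- seam_top (a point): Middle of the top of the standing seam: at x = -20 mm, z = 34 mm from the flashing's origin; axes as the flashing.
- panel: Roof sample fixed on the bench, at the left: deck, battens, wooden shingles. Origin on the bench top; x points to the shingles (away from the robot at yaw 0). Deck front end at x = -108 mm, shingle lip at x = 0, stop batten's face at x = +30 mm under the shingle. Side battens leave a channel from y = -58 to +58 mm. Fixed course behind: from x = 62 mm, top 36 mm above the bench.
- deck: Flat plywood deck of the roof sample, 212 x 170 mm, its top 18 mm above the bench; origin and axes as the panel.
- shingle (a joint): Lapped dark wooden shingle, 85 mm from hinge to lip, 140 mm wide, 5 mm thick, hinged at its far end: 0 = lying down level (at the start), grows in rad as its lip is lifted, 0.012 rad per mm at the lip. A light spring and its weight pull it down (about 1.1 N at the lip). Lying down, its underside is 7.7 mm above the deck.
- shingle_lip (a point): Middle of the shingle's near lip, at its underside, 25.7 mm above the bench when it lies down; it moves with the shingle.
- tin_3: Round lidded tin, 51 mm across, 25 mm high, a bystander; origin at the centre of its underside.
- bead_jar_3: Stoppered glass bead jar, 42 mm across, 88 mm high, a bystander; origin at the centre of its underside.
- tin_1: Small round lidded tin, 41 mm across, 21 mm high, a bystander; origin at the centre of its underside.

How it is judged:
By the outcome, as a careful person would: the job done as asked, in the order asked, and still so for the second after the job is handed in, while the arm keeps its last pose, push and grip.
It also fails if it takes over 54 s, if anything falls off the work surface, if the arm or the gripper's body presses on something with over 40 N, if the wrist force passes 120 N, or if a joint passes its speed limit or range.

## Robot

A 6-joint arm with a two-finger parallel gripper is mounted at the origin on a cart in front of the work surface, level with it; the furniture and walls round the work are solid. World frame = base frame: x ahead of the robot, y to its left, z up, the work surface at z = 0. Lengths are in mm, angles in rad, forces in N, time in s.
With the tool pointing down it reaches from about 325 to 1000 mm from the base axis. Payload 5.1 kg.
Tool frame: the origin (TCP) lies midway between the tips of the shut fingers; the grasp point (between the pads) lies 19 mm behind it (arm.grip_depth is the z of the grasp point in the tool frame, in mm); z points along the fingers, y is the line along which they close (so a half turn about z gives the same grasp; the last joint's range is limited). The gripper opens to 85 mm and grips with 20 to 120 N. Pads are 22 mm wide; open, the fingers measure 114 mm over their backs; the gripper's body (76 mm by 85 mm) begins 54 mm behind the grasp point. The pads swing forward as they close: fully open they stand 13 mm farther back than shut.
Start: joints at [1.022, 0.124, 1.65, -0, 1.367, -0.083], TCP at [291.957, 580.729, 231.322] pointing down, gripper open.
Joint ranges: [-2.61, 2.61], [-1.02, 2.33], [0.03, 2.71], [-1.35, 4.49], [0.32, 2.68], [-2.91, 2.91]. Speed limits (rad/s): [2.57, 2.57, 3.14, 3.14, 3.14, 3.14].

## Interface

Orientations are given as a rotation vector (axis times angle).
In Python, from workcell import arm, jaws, solver, viewer, order, monitor gives the robot as it stands. Calls block until the motion is done:
- arm.move_ptp(position, orientation): joint-space move of the TCP to a pose.
- arm.line_to(position, orientation=None, max_speed=150, force_limit=None): straight line of the TCP; orientation=None keeps the orientation; max_speed is the mean speed in mm/s. With force_limit (N) it stops when the force on the tool has changed by that much, and returns True; else False.
- arm.goto_joints(angles): joint-space move.
- jaws.command_gripper(opening, f_grip=None): finger opening in mm; f_grip is the grip in N (None keeps the last); returns when the fingers have stopped.
- arm.dwell(seconds).
- solver.solve_ik(position, orientation): joint angles nearest the present ones, or None.
- viewer.snapshot(name): name is "side" or "top"; returns (picture, depth): 384x512x3 uint8, blue, green, red; 384x512 float32, mm along the optical axis (not along the pixel's ray), 0 where there is no reading.
- viewer.camera_model(name): a dict with "intrinsics" (3x3 intrinsics, pixels), "position" and "rotation" of the camera in the world. Camera axes: x right, y up, looking along -z (the intrinsics and any distortion apply to the point x, -y, -z); pixel columns grow to the right and rows downward; lengths in mm; the calibration is good to about 2 mm. A picture is of the moment at which its call begins. camera_model takes no time and is no camera call.
A pose or a line that the arm cannot do raises arm.PlanningError and nothing moves.
- order.close_job(): hands the job in; it is judged then, once.
Readings, each from a call of its own:
- monitor.read_clock(): time.
- monitor.read_q(): joint angles.
- monitor.read_qvel(): joint speeds.
- monitor.read_tau(): joint torques, N m.
- monitor.read_ee_pos(): TCP position.
- monitor.read_ee_rot(): TCP orientation.
- monitor.read_ft_force(): force on the tool from outside, world axes, zero at the start.
- monitor.read_torque(): the same for the moment, N m.
- monitor.read_gripper_width(): finger opening in mm.
- monitor.read_finger_force(): force on a finger pad.
Only numpy, scipy, OpenCV 4.12 (cv2) and the standard library are available. Lean on these libraries where they do the work, as an engineer would, in place of code of your own. Each camera call takes 0.05 s, during which the arm holds its last target. There are 200 camera calls.

## Working session

There is one attempt and no reset: what is moved stays moved. The work goes in short steps, each a Python script; the robot and the scene stay as the last script left them, time stands still between calls to the robot, and variables do not carry over. Pictures are saved under pics/ and viewed, at most 10 in all, crops included, and the job is handed in when it is done.

```bash
mkdir -p pics; ls
python3 - <<'E'
from workcell import viewer,monitor
import cv2,numpy as np
for n in("top","side"):
    p,d=viewer.snapshot(n);cv2.imwrite(f"pics/{n}0.png",p);np.savez(f"{n}0.npz",p=p,d=d)
    c=viewer.camera_model(n);print(n,{k:np.round(v,3).tolist() if not isinstance(v,str) else v for k,v in c.items()},(d==0).mean())
print(monitor.read_clock(),monitor.read_ft_force(),monitor.read_ee_rot())
E
```

```text
pics
top {'intrinsics': [[444.78, 0.0, 259.794], [0.0, 444.78, 193.298], [0.0, 0.0, 1.0]], 'position': [330.543, -12.83, 1076.263], 'rotation': [0.165, -0.142, -1.56]} 0.004140218098958333
side {'intrinsics': [[454.923, 0.0, 254.742], [0.0, 454.923, 195.47], [0.0, 0.0, 1.0]], 'position': [942.162, -273.854, 802.464], 'rotation': [0.53, 0.276, 0.884]} 0.004267374674479167
0.1 [ 0.184054    0.33810177 -0.13546949] [-7.24906858e-01 -3.05621960e+00  2.79254401e-03]
```

View pics/top0.png

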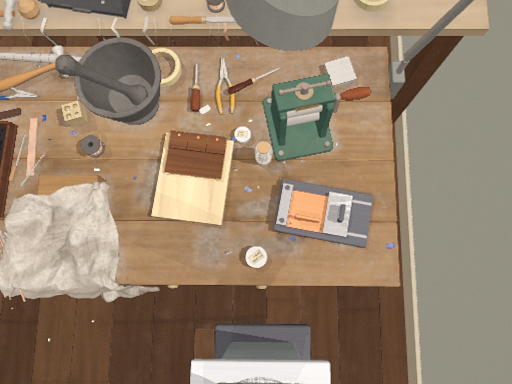

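View pics/side0.png

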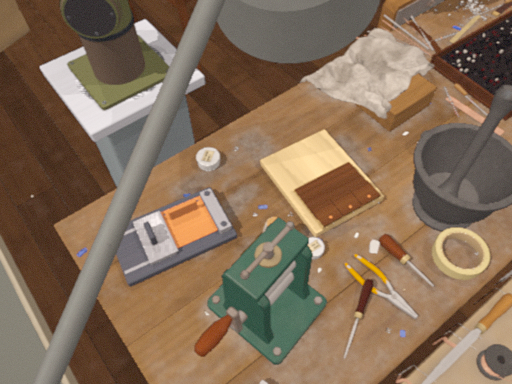

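The top view shows the vise at about (323,212), with orange flashing at (306,211) and the tab at (341,213). The panel is at (194,178), with its dark shingle on the far side at (197,155). The jar is at (263,152), and the tins are at (243,134) and (256,257).

```bash
cat > h.py <<'E'
import numpy as np,cv2
from scipy.spatial.transform import Rotation as R
from workcell import arm,jaws,solver,viewer,order,monitor
def cam(n):
    c=viewer.camera_model(n);return np.array(c["intrinsics"]),np.array(c["position"]),R.from_rotvec(c["rotation"]).as_matrix()
def rays(n,uv):
    K,p,M=cam(n);uv=np.atleast_2d(uv).astype(float)
    r=np.c_[(uv[:,0]-K[0,2])/K[0,0],-(uv[:,1]-K[1,2])/K[1,1],-np.ones(len(uv))]
    return p,r@M.T
def plane(n,uv,z):
    p,r=rays(n,uv);return p+r*((z-p[2])/r[:,2])[:,None]
def pts(n,d):
    v,u=np.mgrid[:384,:512];p,r=rays(n,np.c_[u.ravel(),v.ravel()]);return (p+r*d.reshape(-1,1)).reshape(384,512,3)
def rect(P):
    (c,s,a)=cv2.minAreaRect(P[:,:2].astype(np.float32));return np.round(c,1),np.round(s,1),round((a+45)%90-45,2)
E
python3 - <<'E'
from h import *
for n,(x0,y0,x1,y1) in dict(top=(145,120,385,260),side=(105,120,395,290)).items():
    f=np.load(n+"0.npz");p,d=f["p"],f["d"];X=pts(n,d);hsv=cv2.cvtColor(p,cv2.COLOR_BGR2HSV)
    s=3 if n=="top" else 2.7
    cv2.imwrite(f"pics/{n}_crop.png",cv2.resize(p[y0:y1,x0:x1],None,fx=s,fy=s,interpolation=cv2.INTER_CUBIC))
    H,S,V=cv2.split(hsv);z=X[...,2]
    m=((H>5)&(H<17)&(S>140)&(V>190)).astype(np.uint8)
    k,l,st,ce=cv2.connectedComponentsWithStats(m);i=1+st[1:,4].argmax();m=l==i
    print(n,"orange",st[i],"z pct",np.percentile(z[m],[2,25,50,75,98]).round(1))
    uv=np.argwhere(m)[:,::-1]
    print(" leaf@20",rect(plane(n,uv,20)), "depth leaf",rect(X[m&(abs(z-20)<8)]),"seam",rect(X[m&(z>40)]),X[m&(z>40)].mean(0),(m&(z>40)).sum())
    # panel
    g=np.zeros(z.shape,bool);g[y0:y1,x0:x1]=1
    k,l,st,ce=cv2.connectedComponentsWithStats((g&(z>12)&(z<70)).astype(np.uint8))
    for i in range(1,k):
        if st[i,4]>300:
            q=X[l==i];print(" blob",st[i],q.mean(0).round(1),"rect",rect(q),"z98",np.percentile(q[:,2],[50,98]).round(1))
    v=g&(z>53)&(z<64)
    t=(X[...,1]<-80)&v; k,l,st,ce=cv2.connectedComponentsWithStats(t.astype(np.uint8))
    for i in range(1,k):
        if st[i,4]>10: print(" tab?",st[i],X[l==i].mean(0).round(1),rect(X[l==i]))
E
```

```text
top orange [323 197   5  21  34] z pct [18.  20.2 21.3 22.4 24.6]
 leaf@20 (array([ 507.5, -152.9]), array([ 4.2, 49.8]), -10.04) depth leaf (array([ 507.1, -152.6]), array([ 4.6, 49.4]), -9.61) seam (array([0., 0.]), array([0., 0.]), 0.0) [nan nan nan] 0
 blob [ 254  120   79   45 1982] [671.  -86.4  23.4] rect (array([685.2, -72.4]), array([111.1, 197.1]), 12.14) z98 [18.3 66.9]
 blob [ 151  130   82   96 6037] [577.9 167.   25.4] rect (array([580.1, 169. ]), array([171.4, 214.9]), -7.08) z98 [21.3 39.7]
 blob [ 273  179  100   69 4960] [ 493.3 -147.7   23.2] rect (array([ 495.5, -148.6]), array([225. , 130.5]), -10.3) z98 [20.1 53.7]
 tab? [319 128   8   5  17] [ 687.3 -145.7   57.3] (array([ 687.2, -146.3]), array([18. ,  7.1]), -8.34)
 tab? [338 204   8  18 100] [ 488.2 -185.8   58.6] (array([ 488.3, -186.1]), array([13.3, 39.7]), -10.89)
side orange [ 162  197   55   50 1443] z pct [17.  19.1 20.1 21.3 50.1]
 leaf@20 (array([ 498.5, -110.3]), array([84.2, 90. ]), -10.32) depth leaf (array([ 498. , -109.8]), array([85. , 91.2]), -10.78) seam (array([ 699.8, -202.9]), array([ 58. , 501.7]), -22.9) [ 486.29143984 -113.56383356   62.16044368] 114
 blob [ 260  130  124  105 6762] [587.9 158.8  24.3] rect (array([579.9, 166.5]), array([172.6, 216. ]), -7.25) z98 [19.7 37.5]
 blob [196 147  24  22 390] [390.8   8.4  21.1] rect (array([388.8,   9.5]), array([49.7, 52.1]), 27.43) z98 [21.6 24.8]
 blob [ 116  187  121   98 6315] [ 505.9 -151.8   22.8] rect (array([ 496. , -150.7]), array([224.8, 131.6]), -10.32) z98 [19.5 54.2]
 tab? [143 221  12  20 138] [ 490.5 -188.7   57.5] (array([ 488.8, -188.3]), array([13.8, 41.2]), -10.6)<stdin>:11: RuntimeWarning: Mean of empty slice.
  ret = um.true_divide(
```

View pics/top_crop.png

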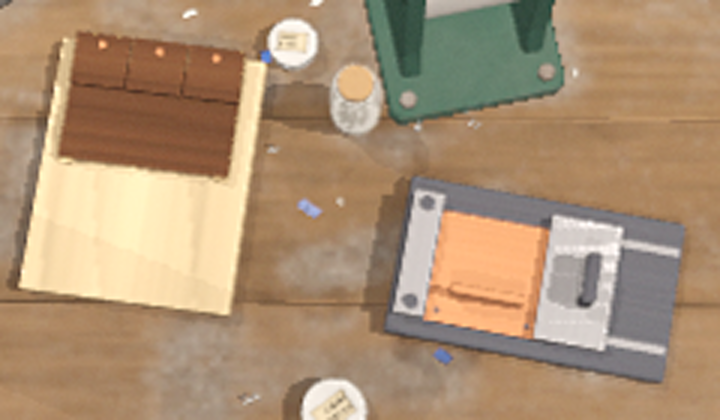

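View pics/side_crop.png

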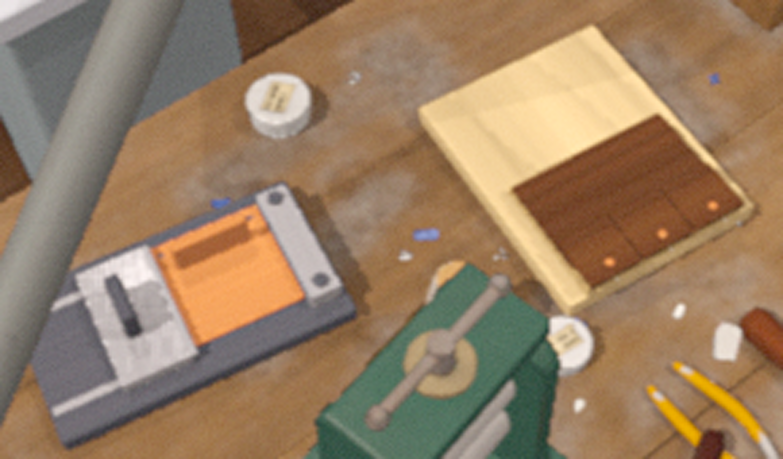

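```bash
cat >> h.py <<'E'
VY=np.radians(-10.4);VO=np.array([502.6,-112.7]);PY=np.radians(-7.17);PO=np.array([582.0,167.5])
def rot(a): return np.array([[np.cos(a),-np.sin(a)],[np.sin(a),np.cos(a)]])
def V(x,y,z): return np.r_[VO+rot(VY)@[x,y],z]
def P(x,y,z): return np.r_[PO+rot(PY)@[x,y],z]
def down(a):  # tool pointing down, finger line at world angle a
    y=np.array([np.cos(a),np.sin(a),0]);z=np.array([0,0,-1.]);return R.from_matrix(np.c_[np.cross(y,z),y,z]).as_rotvec()
def say(t): print(t,"t=%.1f"%monitor.read_clock(),"pos",np.round(monitor.read_ee_pos(),1),"F",np.round(monitor.read_ft_force(),1),"w %.1f"%monitor.read_gripper_width())
E
python3 - <<'E'
from h import *
for k,p,a in(("tab",V(-.4,-75.8,33),VY+np.pi/2),("seam",V(-24.5,1.5,24),VY),("pan",P(-75,0,26),PY)):
    for s in(0,np.pi): 
        q=solver.solve_ik(p,down(a+s));print(k,s,p.round(1),None if q is None else np.round(q,2))
o=down(VY+np.pi/2) 
c=[(s,solver.solve_ik(V(-.4,-75.8,33),down(VY+np.pi/2+s))) for s in(0,np.pi)]
s=min([x for x in c if x[1] is not None],key=lambda x:abs(x[1][5]))[0]
o=down(VY+np.pi/2+s)
jaws.command_gripper(40,50)
arm.move_ptp([430,150,240],o);arm.move_ptp(V(-.4,-75.8,130),o);say("above tab")
p,d=viewer.snapshot("side");cv2.imwrite("pics/s1.png",p)
print(arm.line_to(V(-.4,-75.8,35),max_speed=80,force_limit=8));say("down")
jaws.command_gripper(0,50);say("grip")
E
```

```text
tab 0 [ 488.5 -187.2   33. ] [-0.47  0.06  2.08  0.    1.   -1.86]
tab 3.141592653589793 [ 488.5 -187.2   33. ] [-0.47  0.06  2.08 -0.    1.    1.28]
seam 0 [ 478.8 -106.8   24. ] [-0.33  0.    2.16 -0.    0.98 -0.15]
seam 3.141592653589793 [ 478.8 -106.8   24. ] None
pan 0 [507.6 176.9  26. ] [ 0.24  0.1   2.05 -0.    0.99  0.36]
pan 3.141592653589793 [507.6 176.9  26. ] [ 0.24  0.1   2.05  0.    0.99 -2.78]
above tab t=3.7 pos [ 489.  -186.4  130.4] F [-0.4 -0.9  0.5] w 40.2
False
down t=5.1 pos [ 489.1 -187.4   35.7] F [-0.3  0.   0.4] w 39.7
grip t=5.5 pos [ 488.8 -187.9   35.7] F [-2.2 -3.1  3.4] w 10.6
```

Run:
```python
from h import *
p=np.array(monitor.read_ee_pos());dy=np.r_[rot(VY)@[0,-1],0]
print(arm.line_to(p+dy*32,max_speed=50,force_limit=30));say("pulled")
jaws.command_gripper(34);arm.line_to(np.array(monitor.read_ee_pos())+[0,0,95],max_speed=120);say("up")
arm.move_ptp([400,-20,200],down(VY));say("clear")
for n in("top","side"):
    p,d=viewer.snapshot(n);np.savez(n+"1.npz",p=p,d=d);cv2.imwrite(f"pics/{n}1.png",p)
    X=pts(n,d);H,S,Vv=cv2.split(cv2.cvtColor(p,cv2.COLOR_BGR2HSV))
    m=((H>4)&(H<18)&(S>100)&(Vv>120)&(abs(X[...,0]-495)<75)&(abs(X[...,1]+120)<75))
    uv=np.argwhere(m&(X[...,2]<30))[:,::-1];print(n,m.sum(),rect(plane(n,uv,20)))
    s=m&(X[...,2]>44)&(X[...,2]<58);print(" seam",s.sum(),rect(X[s]))
    t=(X[...,2]>53)&(X[...,2]<64)&(abs(X[...,0]-485)<60)&(abs(X[...,1]+210)<40);print(" tab",t.sum(),rect(X[t]))
pp,dd=np.load("top1.npz")["p"],np.load("side1.npz")["p"]
f=lambda a:cv2.resize(a,None,fx=2.6,fy=2.6,interpolation=cv2.INTER_CUBIC)
cv2.imwrite("pics/c1.png",np.hstack([f(pp[165:260,250:390]),f(dd[165:260,105:245])]))
```

```text
False
pulled t=6.3 pos [ 482.9 -220.1   35.7] F [-1.4 -1.8  3.2] w 10.9
up t=7.6 pos [ 482.2 -218.8  129.4] F [ 0.2  0.3 -0.4] w 34.0
clear t=8.7 pos [399.9 -20.2 199.5] F [ 0.2  0.6 -0.3] w 34.0
top 741 (array([ 502.9, -120.2]), array([109.4, 155. ]), -15.2)
 seam 3 (array([ 471.5, -134.8]), array([4.1, 0.4]), 6.58)
 tab 104 (array([ 482.6, -218.1]), array([14.3, 39.6]), -10.55)
side 2041 (array([ 512.7, -126.2]), array([113.7, 161.7]), -13.08)
 seam 129 (array([ 477.8, -109.6]), array([57.9,  8.9]), -9.82)
 tab 139 (array([ 484.2, -220.7]), array([13.8, 38.5]), -9.85)
```

View pics/c1.png

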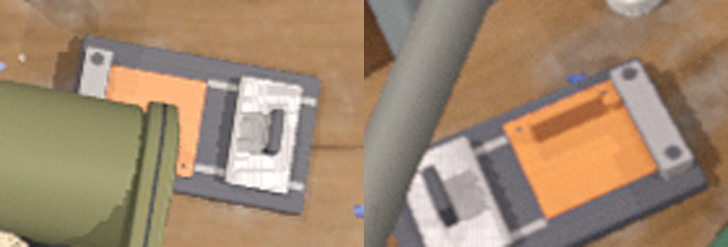

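The jaw is about 32 mm open (tab in the left half near (270,130)). The leaf is free between the jaws, and its seam is intact at about (575,115) in the right half. Next I grasp the seam and lift it.

Run:
```python
from h import *
o=down(VY);g=np.array([478,-108,0.])
jaws.command_gripper(40)
arm.move_ptp(g+[0,0,110],o)
print(arm.line_to(g+[0,0,24.5],max_speed=70,force_limit=6));say("at seam")
jaws.command_gripper(0,70);say("grip");print(monitor.read_finger_force())
z=np.array(monitor.read_ee_pos())
arm.line_to(g+[0,0,40],max_speed=30);say("lift");arm.line_to(g+[0,0,170],max_speed=150);say("up")
arm.move_ptp(P(-78,0,170),down(PY));say("over panel")
arm.line_to(P(-78,0,60),max_speed=100);say("low")
for n in("top","side"):
    p,d=viewer.snapshot(n);np.savez(n+"2.npz",p=p,d=d)
    X=pts(n,d);H,S,Vv=cv2.split(cv2.cvtColor(p,cv2.COLOR_BGR2HSV))
    q=P(-55,0,0);m=((H>4)&(H<18)&(S>130)&(Vv>120)&(abs(X[...,0]-q[0])<75)&(abs(X[...,1]-q[1])<75)&(X[...,2]>48)&(X[...,2]<70))
    print(n,m.sum(),np.median(X[m],axis=0).round(1),rect(X[m]))
f=lambda a:cv2.resize(a,None,fx=2.6,fy=2.6,interpolation=cv2.INTER_CUBIC)
cv2.imwrite("pics/c2.png",np.hstack([f(np.load("top2.npz")["p"][110:250,125:265]),f(np.load("side2.npz")["p"][100:240,250:390])]))
```

```text
False
at seam t=11.1 pos [ 478.5 -108.2   25.1] F [ 0.3  0.  -0.3] w 39.8
grip t=11.4 pos [ 478.5 -108.2   25.1] F [-1.1  0.5  2.6] w 6.9
71.35879397392273
lift t=12.1 pos [ 478. -108.   40.] F [ 0.3  0.4 -1.2] w 7.0
up t=13.1 pos [ 477.2 -107.7  168.7] F [ 0.1  1.  -1.8] w 6.7
over panel t=14.2 pos [504.6 176.4 169.5] F [-0.8 -0.6 -1. ] w 6.6
low t=15.5 pos [505.3 177.4  60.9] F [ 0.4  0.1 -1.4] w 6.8
top 72 [515.5 141.3  57.4] (array([525.1, 138.6]), array([86.1, 32.6]), 8.21)
side 1166 [536.7 163.6  55.5] (array([526.6, 173.3]), array([91.6, 90.6]), -7.09)
```

View pics/c2.png

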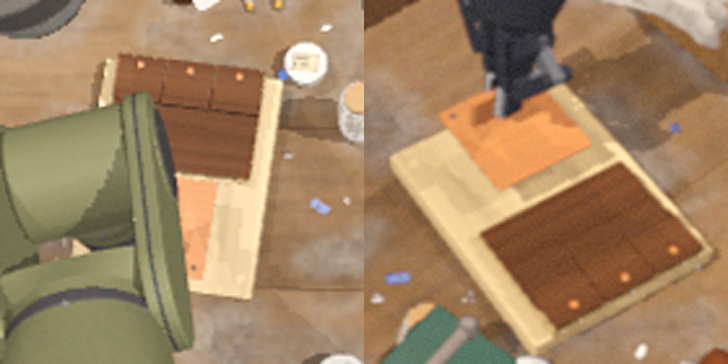

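The flashing is held level and square to the panel. In the side half of the picture its front edge (500,185)–(590,150) lies in front of the shingle lip at (480,235)–(620,165). Next I lower it to the deck by feel.

Run:
```python
from h import *
p,d=np.load("side2.npz")["p"],np.load("side2.npz")["d"];X=pts("side",d);H,S,Vv=cv2.split(cv2.cvtColor(p,cv2.COLOR_BGR2HSV))
q=P(-55,0,0);m=((H>4)&(H<18)&(S>130)&(Vv>120)&(abs(X[...,0]-q[0])<75)&(abs(X[...,1]-q[1])<75)&(X[...,2]>48)&(X[...,2]<62))
L=(X[m][:,:2]-PO)@rot(PY);A=np.c_[L,np.ones(len(L))];print("slope",np.linalg.lstsq(A,X[m][:,2],rcond=None)[0],"panel x/y range",np.percentile(L,[1,99],axis=0).round(1).tolist())
arm.line_to(P(-78,0,32),max_speed=40);say("32")
print(arm.line_to(P(-78,0,20),max_speed=12,force_limit=4));say("touch")
```

```text
slope [ 8.41137085e-04 -3.84377136e-03  5.55256660e+01] panel x/y range [[-99.0, -45.8], [-11.3, 42.8]]
32 t=16.4 pos [504.8 177.3  32.1] F [-0.  -0.1 -0.3] w 6.6
True
touch t=17.0 pos [504.8 177.3  27. ] F [ 0.1 -0.4  3.6] w 6.6
```

Run:
```python
from h import *
ux=np.r_[rot(PY)@[1,0],0]
say("start");p=np.array(monitor.read_ee_pos());p[2]=26.8
print(arm.line_to(p+ux*36,max_speed=30,force_limit=7));say("in 36")
print(arm.line_to(p+ux*54,max_speed=10,force_limit=10));say("home")
e=np.array(monitor.read_ee_pos());print("panel x",(e[:2]-PO)@rot(PY), "torque",np.round(monitor.read_torque(),2))
for n in("top","side"):
    im,d=viewer.snapshot(n);np.savez(n+"3.npz",p=im,d=d)
    X=pts(n,d);L=(X[...,:2].reshape(-1,2)-PO)@rot(PY);L=L.reshape(384,512,2);z=X[...,2]
    for a,b in((5,20),(20,40),(40,58)):
        k=(L[...,0]>a)&(L[...,0]<b)&(abs(L[...,1])<60)&(z<60);z0=pts(n,np.load(n+"0.npz")["d"])[...,2]
        print(n,"shingle z",a,b,np.median(z[k]).round(2),"before",np.median(z0[k]).round(2))
    H,S,Vv=cv2.split(cv2.cvtColor(im,cv2.COLOR_BGR2HSV))
    m=(H>4)&(H<18)&(S>130)&(Vv>170)&(abs(L[...,0]+30)<60)&(abs(L[...,1])<60)&(z>15)&(z<28)
    uv=np.argwhere(m)[:,::-1];Q=(plane(n,uv,22)[:,:2]-PO)@rot(PY);print(n,len(Q),np.percentile(Q,[0.5,99.5],axis=0).round(1).tolist(),rect(Q))
f=lambda a:cv2.resize(a,None,fx=2.6,fy=2.6,interpolation=cv2.INTER_CUBIC)
cv2.imwrite("pics/c3.png",np.hstack([f(np.load("top3.npz")["p"][110:250,125:265]),f(np.load("side3.npz")["p"][100:240,250:390])]))
```

```text
start t=17.0 pos [504.8 177.3  27. ] F [ 0.1 -0.4  3.6] w 6.6
True
in 36 t=17.3 pos [504.8 177.3  27.1] F [-1.2  0.1  4.9] w 6.4
True
home t=18.2 pos [504.7 177.3  27.1] F [-1.8 -0.1  4.1] w 6.6
panel x [-77.87322376   0.08716779] torque [ 0.   -0.09  0.01]
top shingle z 5 20 32.04 before 31.93
top shingle z 20 40 31.84 before 32.23
top shingle z 40 58 31.61 before 32.1
top 48 [[-88.7, -43.5], [-13.4, -10.6]] (array([-51.3, -27.4]), array([75.7, 32.5]), 0.94)
side shingle z 5 20 30.22 before 30.2
side shingle z 20 40 30.27 before 30.3
side shingle z 40 58 30.28 before 30.21
side 1007 [[-87.9, -46.5], [-11.4, 42.3]] (array([-51.2,  -1.7]), array([90.1, 79.5]), -0.29)
```

View pics/c3.png

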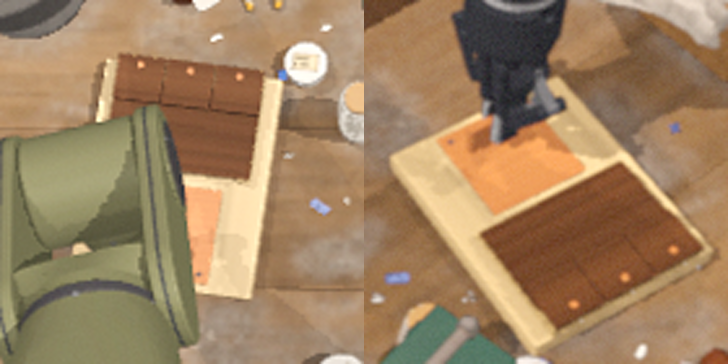

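The flashing hasn't moved: its front edge in the side half, (495,210)–(585,168), is still short of the lip. Pressing too hard at the start tripped the force limit. I'll ease up slightly and slide again.

Run:
```python
from h import *
px=lambda:((np.array(monitor.read_ee_pos())[:2]-PO)@rot(PY)).round(1)
for z in(27.4,27.9,28.4):
    arm.line_to(P(-78,0,z),max_speed=10);say(z)
    if monitor.read_ft_force()[2]<0.8: break
print(arm.line_to(P(-45,0,z),max_speed=30,force_limit=8));say("in");print(px())
```

```text
27.4 t=18.6 pos [504.7 177.2  27.3] F [1.8 0.3 0. ] w 6.7
False
in t=19.8 pos [537.5 173.   27.3] F [ 0.4  0.2 -0.2] w 6.7
[-44.8  -0.1]
```

Run:
```python
from h import *
px=lambda:((np.array(monitor.read_ee_pos())[:2]-PO)@rot(PY)).round(2)
print(arm.line_to(P(-25,0,27.4),max_speed=8,force_limit=8));say("contact");print(px(),np.round(monitor.read_torque(),2))
arm.dwell(.3);say("dwell")
def look(k):
    n="side";im,d=viewer.snapshot(n);X=pts(n,d);L=((X[...,:2].reshape(-1,2)-PO)@rot(PY)).reshape(384,512,2);z=X[...,2]
    z0=pts(n,np.load(n+"0.npz")["d"])[...,2]
    for a,b in((3,20),(40,58)):
        q=(L[...,0]>a)&(L[...,0]<b)&(abs(L[...,1])<55)&(z<60);print("shingle",np.median(z[q]).round(2),np.median(z0[q]).round(2))
    H,S,Vv=cv2.split(cv2.cvtColor(im,cv2.COLOR_BGR2HSV))
    m=(H>4)&(H<18)&(S>130)&(Vv>150)&(abs(L[...,0]+40)<50)&(abs(L[...,1])<56)&(z>15)&(z<28)
    Q=L[m];print("leaf",m.sum(),np.percentile(Q,[1,99],axis=0).round(1).tolist())
    c,_=cv2.findContours(m.astype(np.uint8),cv2.RETR_EXTERNAL,cv2.CHAIN_APPROX_NONE);c=max(c,key=len)[:,0]
    C=(plane(n,c,22)[:,:2]-PO)@rot(PY)
    for s in(1,-1):
        e=C[(abs(s*C[:,1]-np.percentile(s*C[:,1],90))<4)&(C[:,0]<-10)&(C[:,0]>-75)]
        if len(e)>6: print("side edge",s,len(e),e[:,1].mean().round(1),"yaw deg",np.degrees(-np.arctan(np.polyfit(e[:,0],e[:,1],1)[0])*-1).round(2))
    cv2.imwrite(f"pics/{k}.png",cv2.resize(im[100:240,250:390],None,fx=4,fy=4,interpolation=cv2.INTER_CUBIC))
look("c4")
```

```text
True
contact t=21.1 pos [545.  172.1  27.3] F [-1.1 -0.3  4.7] w 6.9
[-37.27  -0.06] [ 0.05 -0.17 -0.03]
dwell t=21.4 pos [545.  172.1  27.1] F [ 0.6 -0.3  4.8] w 6.5
shingle 30.21 30.2
shingle 30.23 30.2
leaf 535 [[-59.1, -46.3], [-4.8, 41.5]]
side edge -1 17 -46.0 yaw deg -1.26
```

View pics/c4.png

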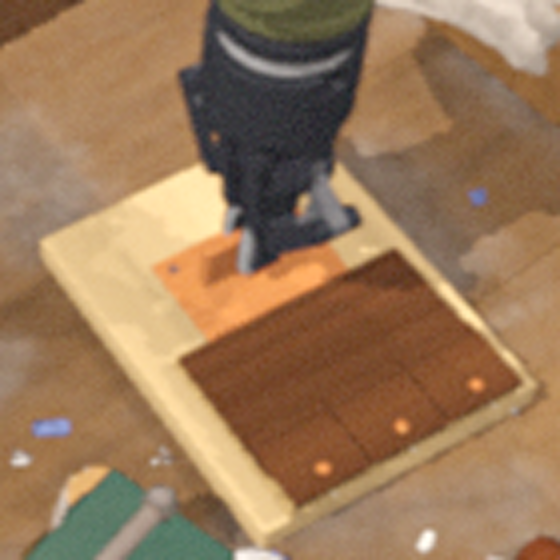

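The leaf's front is now under the shingle, which is still level: its lip runs (182,358)–(395,250). TCP x is −37.3 in the panel frame, and I expected about −35. I'll check that it is fully home with a second push.

Run:
```python
from h import *
px=lambda:((np.array(monitor.read_ee_pos())[:2]-PO)@rot(PY)).round(2)
x=px()[0]
arm.line_to(P(x,0,27.7),max_speed=10);say("eased");print(px())
for i in range(3):
    r=arm.line_to(P(-27,0,27.7),max_speed=6,force_limit=12);f=rot(PY).T@np.array(monitor.read_ft_force())[:2];say(r);print(px(),"Fpanel",f.round(1),"T",np.round(monitor.read_torque(),2))
    arm.dwell(.1)
```

```text
eased t=21.8 pos [544.9 172.2  27.5] F [0.2 0.4 2.3] w 6.5
[-37.35  -0.  ]
True t=22.4 pos [545.1 172.1  27.7] F [-1.1 -1.1  4.7] w 6.5
[-37.21  -0.09] Fpanel [-1.  -1.2] T [ 0.02 -0.02  0.05]
True t=23.2 pos [545.1 172.1  28. ] F [-1.8 -1.   4.3] w 6.5
[-37.17  -0.07] Fpanel [-1.6 -1.3] T [ 0.02 -0.04  0.04]
True t=23.9 pos [545.1 172.1  28.3] F [-2.2  0.2  5.1] w 6.7
[-37.16  -0.08] Fpanel [-2.2 -0. ] T [ 0.08  0.01 -0.02]
```

```bash
cat >> h.py <<'E'
def px(): return ((np.array(monitor.read_ee_pos())[:2]-PO)@rot(PY)).round(2)
def panelmeasure(k=None):
    im,d=viewer.snapshot("side");G=cv2.cvtColor(im,cv2.COLOR_BGR2HSV).astype(int)
    # sample along panel-x lines at several y; find transitions on the plane
    K,p,M=cam("side")
    def pix(X): c=(X-p)@M;return np.c_[K[0,2]+K[0,0]*c[:,0]/-c[:,2],K[1,2]+K[1,1]*c[:,1]/c[:,2]]
    def prof(ys,xs,z):
        uv=pix(np.array([P(a,b,z) for a,b in zip(xs,ys)])).astype(np.float32)
        return cv2.remap(im,uv[:,:1],uv[:,1:],cv2.INTER_LINEAR)[:,0].astype(float)
    t=np.arange(-90,20,.25)
    for y in range(-44,60,4):
        a=prof(np.full(t.size,y),t,30.7).sum(1);g=np.gradient(cv2.GaussianBlur(a[:,None],(1,9),0)[:,0]);w=(t>-9)&(t<9);i=np.argmin(np.where(w,g,0))
        b=prof(np.full(t.size,y),t,22);c=b[:,0];g2=np.gradient(cv2.GaussianBlur(c[:,None],(1,9),0)[:,0]);w=(t<-48)&(t>-80);j=np.argmin(np.where(w,g2,0))
        print("y",y,"lip",t[i],"%.0f"%g[i],"rear",t[j],"%.0f"%g2[j],end=" | ")
    print()
    t=np.arange(-60,-30,.25)
    for x in range(-56,-2,6):
        c=prof(t,np.full(t.size,x),22)[:,0];g=np.gradient(cv2.GaussianBlur(c[:,None],(1,9),0)[:,0]);j=np.argmin(g);print("x",x,"edge",t[j],"%.0f"%g[j],end=" | ")
    print()
    if k: cv2.imwrite(f"pics/{k}.png",cv2.resize(im[100:240,250:390],None,fx=4,fy=4,interpolation=cv2.INTER_CUBIC))
E
python3 - <<'E'
from h import *
x=px()[0]
print(arm.line_to(P(x-.3,0,24),max_speed=8,force_limit=6));say("press");print(px(),np.round(monitor.read_torque(),2))
panelmeasure("c5")
E
```

```text
True
press t=24.3 pos [545.1 172.1  28.3] F [-1.7 -0.6  5. ] w 6.7
[-37.15  -0.05] [-0.01 -0.04  0.02]
y -44 lip 1.75 -12 rear -59.75 -3 | y -40 lip -0.25 -12 rear -61.25 -3 | y -36 lip 0.25 -12 rear -61.0 -4 | y -32 lip 0.75 -12 rear -60.5 -3 | y -28 lip 1.5 -13 rear -61.75 -3 | y -24 lip 2.0 -12 rear -61.75 -4 | y -20 lip 0.75 -12 rear -61.0 -4 | y -16 lip 0.75 -14 rear -61.25 -4 | y -12 lip 0.5 -13 rear -61.25 -3 | y -8 lip 0.75 -13 rear -60.25 -4 | y -4 lip 0.5 -13 rear -60.5 -4 | y 0 lip 0.75 -15 rear -56.5 -3 | y 4 lip 1.0 -15 rear -57.0 -4 | y 8 lip 0.5 -13 rear -60.5 -4 | y 12 lip 1.0 -15 rear -64.25 -6 | y 16 lip 0.75 -15 rear -66.5 -5 | y 20 lip 1.25 -15 rear -49.75 -1 | y 24 lip 0.75 -14 rear -65.0 -1 | y 28 lip 0.25 -12 rear -65.0 -1 | y 32 lip 0.0 -11 rear -67.0 -1 | y 36 lip 0.75 -13 rear -73.5 -1 | y 40 lip 1.5 -16 rear -65.25 -2 | y 44 lip 0.75 -18 rear -66.25 -1 | y 48 lip 1.25 -17 rear -50.5 -1 | y 52 lip 2.0 -17 rear -50.75 -1 | y 56 lip 0.75 -18 rear -62.0 -1 | 
x -56 edge -46.5 -3 | x -50 edge -47.0 -3 | x -44 edge -46.75 -3 | x -38 edge -46.75 -3 | x -32 edge -46.5 -2 | x -26 edge -47.25 -3 | x -20 edge -46.25 -3 | x -14 edge -45.75 -3 | x -8 edge -47.0 -2 |
```

```bash
cat >> h.py <<'E'
def leafslope():
    A=[]
    for _ in range(3):
        p,d=viewer.snapshot("side");X=pts("side",d);H,S,Vv=cv2.split(cv2.cvtColor(p,cv2.COLOR_BGR2HSV))
        L=((X[...,:2].reshape(-1,2)-PO)@rot(PY)).reshape(384,512,2)
        m=(H>4)&(H<18)&(S>130)&(Vv>120)&(L[...,0]>-58)&(L[...,0]<-3)&(abs(L[...,1])<44)&(abs(X[...,2]-22)<6);m=cv2.erode(m.astype(np.uint8),np.ones((3,3)))>0
        A.append(np.c_[L[m],np.ones(m.sum()),X[m][:,2]])
    A=np.vstack(A);print("leaf slope/height at x=-30",np.linalg.lstsq(A[:,:3]-[0,0,0]+np.outer(np.ones(len(A)),[30,0,0]),A[:,3],rcond=None)[0].round(3),len(A))
E
python3 - <<'E'
from h import *
leafslope()
jaws.command_gripper(14);say("open");arm.dwell(.2);leafslope()
x=px()[0]
print(arm.line_to(P(x,0,24.6),max_speed=15,force_limit=4));say("down")
jaws.command_gripper(0,70);say("regrip");print(px());leafslope();panelmeasure()
E
```

```text
leaf slope/height at x=-30 [-4.0000e-03 -5.0000e-03  2.2604e+01] 935
open t=24.8 pos [544.3 171.9  27.3] F [ 0.1 -0.7 -0.2] w 14.1
leaf slope/height at x=-30 [ 1.2000e-02 -7.0000e-03  2.1465e+01] 875
False
down t=25.5 pos [544.8 172.2  24.4] F [-0.   0.1 -0. ] w 14.1
regrip t=25.7 pos [545.  172.2  25.6] F [-4.1 -0.8  6.7] w 6.9
[-3.734e+01  2.000e-02]
leaf slope/height at x=-30 [-5.0000e-03 -5.0000e-03  2.2412e+01] 890
y -44 lip 1.0 -11 rear -57.75 -2 | y -40 lip 1.25 -12 rear -60.5 -4 | y -36 lip 0.0 -13 rear -60.75 -3 | y -32 lip 0.0 -13 rear -59.5 -3 | y -28 lip 1.0 -14 rear -62.5 -3 | y -24 lip 2.0 -12 rear -61.0 -4 | y -20 lip 1.25 -13 rear -60.75 -3 | y -16 lip 0.75 -14 rear -59.75 -4 | y -12 lip 0.5 -14 rear -60.25 -5 | y -8 lip 0.25 -14 rear -60.25 -5 | y -4 lip 1.5 -15 rear -60.5 -4 | y 0 lip 0.5 -16 rear -63.25 -3 | y 4 lip -0.25 -13 rear -58.75 -3 | y 8 lip 0.5 -13 rear -60.75 -4 | y 12 lip 0.75 -14 rear -64.0 -5 | y 16 lip 1.0 -15 rear -74.75 -2 | y 20 lip 0.25 -14 rear -59.75 -1 | y 24 lip 1.0 -12 rear -63.0 -1 | y 28 lip 0.75 -11 rear -67.5 -1 | y 32 lip 1.5 -13 rear -68.0 -1 | y 36 lip 0.75 -14 rear -76.25 -1 | y 40 lip 1.25 -17 rear -61.25 -1 | y 44 lip 0.75 -18 rear -60.0 -1 | y 48 lip 1.25 -18 rear -49.0 -1 | y 52 lip 1.0 -22 rear -69.25 -1 | y 56 lip 1.0 -17 rear -60.0 -1 | 
x -56 edge -45.75 -4 | x -50 edge -47.0 -3 | x -44 edge -47.0 -3 | x -38 edge -47.0 -3 | x -32 edge -47.25 -3 | x -26 edge -45.25 -2 | x -20 edge -47.25 -2 | x -14 edge -47.0 -2 | x -8 edge -47.75 -3 |
```

```bash
cat >> h.py <<'E'
def tilt():
    M=R.from_rotvec(monitor.read_ee_rot()).as_matrix();z=M[:,2];print("tool z in panel xy",(rot(PY).T@z[:2]).round(4),"fingerline yaw err deg",np.degrees(np.arctan2(M[1,1],M[0,1])-PY).round(2))
E
python3 - <<'E'
from h import *
tilt();say("now")
arm.line_to(P(-39,0,26.2),down(PY),max_speed=10);say("back");print(px());tilt();leafslope()
arm.line_to(P(-39,0,25.8),down(PY),max_speed=10);say("lower");leafslope()
E
```

```text
tool z in panel xy [-0.0277 -0.0041] fingerline yaw err deg 0.01
now t=25.9 pos [545.  172.2  25.6] F [-4.4 -0.7  7.3] w 6.9
back t=26.3 pos [542.8 172.3  25.9] F [ 0.1  0.4 -1.3] w 7.0
[-39.5   -0.08]
tool z in panel xy [-0.0004 -0.0001] fingerline yaw err deg 0.01
leaf slope/height at x=-30 [ 2.4000e-02 -3.0000e-03  2.2758e+01] 959
lower t=26.7 pos [543.3 172.3  25.7] F [-0.4 -0.3 -1.2] w 6.7
leaf slope/height at x=-30 [ 8.0000e-03 -0.0000e+00  2.2708e+01] 961
```

Run:
```python
from h import *
o=down(PY)
print(arm.line_to(P(-25,0,25.8),o,max_speed=6,force_limit=5));say("c");print(px());tilt()
f=np.array(monitor.read_ft_force());print("Fp",(rot(PY).T@f[:2]).round(1))
leafslope();panelmeasure()
```

```text
True
c t=27.7 pos [544.1 171.9  24.9] F [-0.5 -0.2 -1.3] w 7.1
[-38.12  -0.31]
tool z in panel xy [-0.0038 -0.0009] fingerline yaw err deg 0.0
Fp [-0.5 -0.3]
leaf slope/height at x=-30 [ 1.9000e-02 -4.0000e-03  2.1472e+01] 906
y -44 lip 1.75 -13 rear -60.5 -4 | y -40 lip 1.25 -12 rear -61.25 -4 | y -36 lip 1.0 -13 rear -60.75 -3 | y -32 lip 1.0 -13 rear -60.0 -3 | y -28 lip 1.5 -15 rear -60.25 -3 | y -24 lip 2.0 -13 rear -61.0 -3 | y -20 lip 0.25 -13 rear -60.25 -3 | y -16 lip 0.0 -14 rear -60.5 -3 | y -12 lip 0.25 -15 rear -59.5 -3 | y -8 lip 1.0 -14 rear -60.25 -4 | y -4 lip 0.5 -13 rear -61.75 -4 | y 0 lip 1.0 -14 rear -56.75 -4 | y 4 lip 1.0 -15 rear -59.25 -3 | y 8 lip 0.5 -14 rear -63.0 -6 | y 12 lip 1.5 -14 rear -65.25 -6 | y 16 lip 0.75 -15 rear -51.75 -2 | y 20 lip 0.25 -14 rear -76.0 -1 | y 24 lip -0.5 -9 rear -66.75 -1 | y 28 lip 0.75 -11 rear -67.75 -1 | y 32 lip 1.25 -12 rear -76.5 -1 | y 36 lip 1.75 -13 rear -73.75 -1 | y 40 lip 1.25 -17 rear -63.5 -2 | y 44 lip 0.75 -17 rear -64.75 -1 | y 48 lip 1.25 -17 rear -63.25 -2 | y 52 lip 1.0 -17 rear -63.0 -1 | y 56 lip 1.0 -21 rear -65.5 -1 | 
x -56 edge -48.5 -3 | x -50 edge -48.0 -3 | x -44 edge -47.5 -3 | x -38 edge -48.0 -3 | x -32 edge -47.5 -3 | x -26 edge -47.75 -2 | x -20 edge -46.75 -3 | x -14 edge -46.0 -3 | x -8 edge -49.25 -3 |
```

```bash
cat > m.py <<'E'
from h import *
def edge(ims,n,ys,z,lo,hi,ch,sgn):
    K,p,M=cam(n);t=np.arange(lo,hi,.25);acc=0
    for y in ys:
        X=np.array([P(a,y,z) for a in t]);c=(X-p)@M
        u=(K[0,2]-K[0,0]*c[:,0]/c[:,2]).astype(np.float32)[:,None];v=(K[1,2]+K[1,1]*c[:,1]/c[:,2]).astype(np.float32)[:,None]
        for im in ims: acc=acc+(cv2.remap(im,u,v,cv2.INTER_LINEAR)[:,0].astype(float)@ch)
    g=sgn*np.gradient(cv2.GaussianBlur(acc[:,None]/len(ys)/len(ims),(1,9),0)[:,0]);g=np.clip(g,0,None);i=g.argmax();s=slice(max(0,i-8),i+9)
    return round((t[s]*g[s]).sum()/g[s].sum(),2),round(g[i],1)
B=np.array([1,0,0.]);A=np.ones(3)
def full():
    for n in("top","side"):
        ims=[viewer.snapshot(n)[0] for _ in range(3)]
        for y0 in(-40,-34,-28,-22):
            ys=np.arange(y0-3,y0+3.1,1);r=edge(ims,n,ys,22,-75,-48,B,-1);l=edge(ims,n,ys,30.7,-10,10,A,-1);f=edge(ims,n,ys,18,-118,-98,A,1)
            print(n,y0,"front",f,"rear",r,"lip",l,"lip-rear %.2f lip-front %.2f"%(l[0]-r[0],l[0]-f[0]))
E
python3 -c "
from m import *
full()"
```

```text
top -40 front (np.float64(-108.91), np.float64(18.3)) rear (np.float64(-62.73), np.float64(3.7)) lip (np.float64(-2.85), np.float64(15.9)) lip-rear 59.88 lip-front 106.06
top -34 front (np.float64(-108.31), np.float64(9.3)) rear (np.float64(-61.55), np.float64(0.8)) lip (np.float64(-1.76), np.float64(17.0)) lip-rear 59.79 lip-front 106.55
top -28 front (np.float64(-108.81), np.float64(9.6)) rear (np.float64(-72.43), np.float64(0.6)) lip (np.float64(-1.99), np.float64(19.7)) lip-rear 70.44 lip-front 106.82
top -22 front (np.float64(-109.05), np.float64(2.0)) rear (np.float64(-58.7), np.float64(0.8)) lip (np.float64(-2.5), np.float64(12.8)) lip-rear 56.20 lip-front 106.55
side -40 front (np.float64(-107.8), np.float64(7.9)) rear (np.float64(-61.2), np.float64(3.2)) lip (np.float64(0.94), np.float64(11.6)) lip-rear 62.14 lip-front 108.74
side -34 front (np.float64(-108.24), np.float64(9.7)) rear (np.float64(-60.8), np.float64(3.2)) lip (np.float64(0.75), np.float64(12.3)) lip-rear 61.55 lip-front 108.99
side -28 front (np.float64(-108.55), np.float64(11.8)) rear (np.float64(-60.78), np.float64(3.2)) lip (np.float64(0.99), np.float64(13.0)) lip-rear 61.77 lip-front 109.54
side -22 front (np.float64(-108.76), np.float64(12.8)) rear (np.float64(-60.77), np.float64(3.1)) lip (np.float64(0.98), np.float64(12.6)) lip-rear 61.75 lip-front 109.74
```

Run:
```python
from m import *
o=down(PY)
arm.line_to(P(-38.5,0,25.3),o,max_speed=10);say("b");print(px());tilt()
for fl in(10,20):
    print(arm.line_to(P(-30,0,25.3),o,max_speed=6,force_limit=fl));say(fl);print(px(),(rot(PY).T@np.array(monitor.read_ft_force())[:2]).round(1));tilt()
full();leafslope()
```

```text
b t=28.4 pos [543.1 172.2  24.8] F [0.8 0.3 0.5] w 6.8
[-39.22  -0.18]
tool z in panel xy [-0.0015 -0.0004] fingerline yaw err deg -0.0
True
10 t=29.1 pos [544.6 172.   24.6] F [0.2 1.  2.2] w 6.4
[-37.65  -0.21] [0.1 1. ]
tool z in panel xy [-0.0057 -0.001 ] fingerline yaw err deg -0.0
True
20 t=30.0 pos [544.8 171.9  24.7] F [-2.8  0.4  4.6] w 7.0
[-37.45  -0.26] [-2.9  0.1]
tool z in panel xy [-0.013  -0.0022] fingerline yaw err deg 0.01
top -40 front (np.float64(-108.92), np.float64(17.9)) rear (np.float64(-61.0), np.float64(3.7)) lip (np.float64(-2.83), np.float64(15.6)) lip-rear 58.17 lip-front 106.09
top -34 front (np.float64(-108.03), np.float64(19.1)) rear (np.float64(-61.19), np.float64(1.2)) lip (np.float64(-1.74), np.float64(17.1)) lip-rear 59.45 lip-front 106.29
top -28 front (np.float64(-108.27), np.float64(25.6)) rear (np.float64(-72.77), np.float64(0.5)) lip (np.float64(-1.98), np.float64(19.9)) lip-rear 70.79 lip-front 106.29
top -22 front (np.float64(-107.05), np.float64(4.5)) rear (np.float64(-58.2), np.float64(0.6)) lip (np.float64(-2.12), np.float64(9.7)) lip-rear 56.08 lip-front 104.93
side -40 front (np.float64(-107.78), np.float64(8.0)) rear (np.float64(-59.77), np.float64(3.6)) lip (np.float64(0.99), np.float64(11.9)) lip-rear 60.76 lip-front 108.77
side -34 front (np.float64(-108.26), np.float64(9.8)) rear (np.float64(-59.93), np.float64(3.6)) lip (np.float64(0.98), np.float64(12.1)) lip-rear 60.91 lip-front 109.24
side -28 front (np.float64(-108.72), np.float64(11.7)) rear (np.float64(-60.0), np.float64(3.5)) lip (np.float64(1.18), np.float64(13.0)) lip-rear 61.18 lip-front 109.90
side -22 front (np.float64(-108.77), np.float64(13.0)) rear (np.float64(-60.24), np.float64(3.6)) lip (np.float64(0.96), np.float64(12.7)) lip-rear 61.20 lip-front 109.73
leaf slope/height at x=-30 [ 1.4000e-02 -6.0000e-03  2.1553e+01] 890
```

The leaf is now home: its rear edge is about 60 mm from the lip in both views, corrected for camera bias. Next is the downward press.

Run:
```python
from m import *
x=px()[0]
for i in range(4):
    print(arm.line_to(P(x+.5,0,20),None,max_speed=5,force_limit=8+3*i));say("press");print(px(),(rot(PY).T@np.array(monitor.read_ft_force())[:2]).round(1));tilt()
    if monitor.read_ft_force()[2]>9: break
arm.dwell(.8);say("held");print(px())
full();leafslope()
```

```text
True
press t=30.9 pos [544.8 171.9  24.8] F [-1.9 -0.   4. ] w 6.5
[-37.44  -0.25] [-1.9 -0.3]
tool z in panel xy [-0.0136 -0.0027] fingerline yaw err deg 0.03
True
press t=31.3 pos [544.8 171.9  24.8] F [-1.7  0.3  5. ] w 7.0
[-37.44  -0.27] [-1.7  0.1]
tool z in panel xy [-0.0146 -0.0034] fingerline yaw err deg 0.04
True
press t=31.8 pos [544.8 171.9  24.9] F [-1.9  0.5  3.5] w 6.7
[-37.44  -0.27] [-1.9  0.3]
tool z in panel xy [-0.0158 -0.0042] fingerline yaw err deg 0.06
True
press t=32.3 pos [544.8 171.9  25. ] F [-2.4 -0.4  5. ] w 6.9
[-37.42  -0.29] [-2.3 -0.7]
tool z in panel xy [-0.0174 -0.0052] fingerline yaw err deg 0.08
held t=33.1 pos [544.8 171.9  25. ] F [-1.8  0.2  4.7] w 7.0
[-37.44  -0.29]
top -40 front (np.float64(-108.93), np.float64(18.2)) rear (np.float64(-60.86), np.float64(4.4)) lip (np.float64(-2.83), np.float64(15.8)) lip-rear 58.03 lip-front 106.10
top -34 front (np.float64(-107.99), np.float64(20.3)) rear (np.float64(-61.37), np.float64(1.8)) lip (np.float64(-1.74), np.float64(17.2)) lip-rear 59.63 lip-front 106.25
top -28 front (np.float64(-108.4), np.flo
[... 340 characters left out ...]
loat64(7.9)) rear (np.float64(-59.96), np.float64(3.4)) lip (np.float64(0.97), np.float64(11.5)) lip-rear 60.93 lip-front 108.96
side -34 front (np.float64(-108.22), np.float64(9.7)) rear (np.float64(-60.0), np.float64(3.4)) lip (np.float64(0.99), np.float64(11.7)) lip-rear 60.99 lip-front 109.21
side -28 front (np.float64(-108.54), np.float64(12.0)) rear (np.float64(-59.77), np.float64(3.6)) lip (np.float64(1.2), np.float64(13.6)) lip-rear 60.97 lip-front 109.74
side -22 front (np.float64(-108.57), np.float64(12.6)) rear (np.float64(-60.2), np.float64(3.4)) lip (np.float64(1.18), np.float64(13.1)) lip-rear 61.38 lip-front 109.75
leaf slope/height at x=-30 [ 1.30e-02 -1.00e-02  2.17e+01] 917
```

Run:
```python
from m import *
o=down(PY)
for z in(24.8,24.5,24.2,23.9,23.6,23.3,23.0,22.7):
    arm.line_to(P(-37.2,-.2,z),o,max_speed=5);f=np.array(monitor.read_ft_force());print(z,px(),np.round(monitor.read_ee_pos()[2],1),"F",(rot(PY).T@f[:2]).round(1),f[2].round(1));
    if f[2]>10: break
tilt();arm.dwell(.5);say("held");full();leafslope()
```

```text
24.8 [-37.39  -0.23] 24.7 F [-0.1 -0.3] 3.1
24.5 [-37.37  -0.22] 24.7 F [-0.2 -0.5] 5.3
24.2 [-37.34  -0.22] 24.6 F [-2.8 -0.4] 6.7
23.9 [-37.32  -0.2 ] 24.6 F [-4.  -0.5] 9.2
23.6 [-37.31  -0.22] 24.6 F [-4. -1.] 11.2
tool z in panel xy [-0.0013 -0.0005] fingerline yaw err deg 0.0
held t=35.3 pos [544.9 171.9  24.6] F [-4.1 -0.9 10.8] w 7.0
top -40 front (np.float64(-108.91), np.float64(18.1)) rear (np.float64(-61.07), np.float64(3.9)) lip (np.float64(-2.84), np.float64(15.5)) lip-rear 58.23 lip-front 106.07
top -34 front (np.float64(-108.25), np.float64(18.1)) rear (np.float64(-61.18), np.float64(1.8)) lip (np.float64(-1.73), np.float64(17.0)) lip-rear 59.45 lip-front 106.52
top -28 front (np.float64(-108.73), np.float64(17.1)) rear (np.float64(-72.18), np.float64(0.5)) lip (np.float64(-2.08), np.float64(20.0)) lip-rear 70.10 lip-front 106.65
top -22 front (np.float64(-109.04), np.float64(4.9)) rear (np.float64(-62.85), np.float64(0.6)) lip (np.float64(-2.48), np.float64(12.7)) lip-rear 60.37 lip-front 106.56
side -40 front (np.float64(-107.97), np.float64(7.9)) rear (np.float64(-60.01), np.float64(3.5)) lip (np.float64(0.75), np.float64(11.3)) lip-rear 60.76 lip-front 108.72
side -34 front (np.float64(-108.21), np.float64(9.5)) rear (np.float64(-60.21), np.float64(3.4)) lip (np.float64(0.75), np.float64(12.7)) lip-rear 60.96 lip-front 108.96
side -28 front (np.float64(-108.52), np.float64(11.8)) rear (np.float64(-60.02), np.float64(3.5)) lip (np.float64(0.98), np.float64(13.4)) lip-rear 61.00 lip-front 109.50
side -22 front (np.float64(-108.77), np.float64(12.9)) rear (np.float64(-60.03), np.float64(3.6)) lip (np.float64(0.97), np.float64(12.6)) lip-rear 61.00 lip-front 109.74
leaf slope/height at x=-30 [ 2.0000e-02 -6.0000e-03  2.1485e+01] 940
```

Run:
```python
from m import *
o=down(PY)
for x in(-36.6,-36,-35.4):
    arm.line_to(P(x,-.2,23.6),o,max_speed=5);f=np.array(monitor.read_ft_force());print(x,px(),np.round(monitor.read_ee_pos()[2],1),"F",(rot(PY).T@f[:2]).round(1),f[2].round(1))
    if (rot(PY).T@f[:2])[0]<-11: break
arm.dwell(.3);tilt();say("end");full();leafslope();panelmeasure("c6")
```

```text
-36.6 [-37.31  -0.21] 24.6 F [-5.9 -1.3] 12.8
-36 [-37.33  -0.23] 24.6 F [-8.2 -1.1] 14.2
-35.4 [-37.35  -0.21] 24.6 F [-10.8  -1.5] 15.8
tool z in panel xy [-0.0057 -0.0011] fingerline yaw err deg 0.01
end t=36.9 pos [544.9 171.9  24.6] F [-10.6  -0.7  16.5] w 7.1
top -40 front (np.float64(-108.91), np.float64(17.9)) rear (np.float64(-61.01), np.float64(3.6)) lip (np.float64(-2.84), np.float64(15.7)) lip-rear 58.17 lip-front 106.07
top -34 front (np.float64(-108.19), np.float64(19.4)) rear (np.float64(-61.28), np.float64(1.2)) lip (np.float64(-1.73), np.float64(17.0)) lip-rear 59.55 lip-front 106.46
top -28 front (np.float64(-108.68), np.float64(29.4)) rear (np.float64(-70.25), np.float64(0.4)) lip (np.float64(-1.97), np.float64(19.8)) lip-rear 68.28 lip-front 106.71
top -22 front (np.float64(-108.95), np.float64(6.9)) rear (np.float64(-59.21), np.float64(0.7)) lip (np.float64(-2.47), np.float64(10.9)) lip-rear 56.74 lip-front 106.48
side -40 front (np.float64(-107.99), np.float64(8.2)) rear (np.float64(-60.0), np.float64(3.5)) lip (np.float64(0.95), np.float64(11.5)) lip-rear 60.95
[... 995 characters left out ...]
-14 rear -56.75 -4 | y 4 lip 1.0 -13 rear -58.75 -4 | y 8 lip 0.5 -13 rear -60.75 -4 | y 12 lip 1.25 -14 rear -64.75 -5 | y 16 lip 1.25 -14 rear -63.5 -2 | y 20 lip 0.25 -14 rear -77.25 -1 | y 24 lip 1.0 -11 rear -61.75 -1 | y 28 lip 0.5 -11 rear -65.75 -1 | y 32 lip 1.25 -11 rear -66.0 -1 | y 36 lip 1.75 -15 rear -62.25 -1 | y 40 lip 1.25 -19 rear -62.0 -1 | y 44 lip 0.75 -18 rear -48.5 -1 | y 48 lip 1.0 -17 rear -62.5 -1 | y 52 lip 1.0 -17 rear -50.75 -1 | y 56 lip 1.0 -18 rear -65.0 -1 | 
x -56 edge -47.25 -3 | x -50 edge -47.25 -3 | x -44 edge -47.5 -3 | x -38 edge -45.75 -3 | x -32 edge -49.25 -3 | x -26 edge -48.0 -3 | x -20 edge -48.25 -2 | x -14 edge -46.75 -2 | x -8 edge -47.75 -4 |
```

View pics/c6.png

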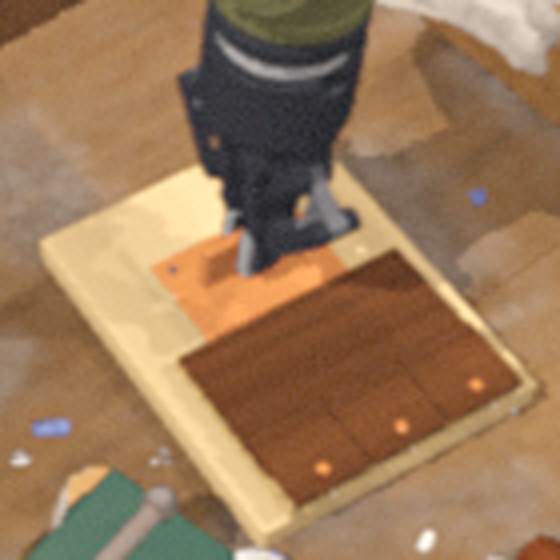

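The flashing sits under the level shingle, whose lip runs (182,358)–(395,250), and its rear edge (152,265)–(240,230) is parallel to the lip. Extra forward push no longer moves it, and the push down holds at about 16 N, so I'm handing the job in.

```bash
python3 -c "
from h import *
say('final');print(order.close_job())"
```

```text
final t=37.4 pos [544.9 172.   24.6] F [-11.8  -0.9  16.6] w 7.0
the job is handed in; nothing more can be done
None
```

The flashing is out of the vise and tucked under the level shingle, square and firmly against its stop (full depth agrees in both cameras to about 1 mm); I handed the job in at 37.4 s, gripping the seam and pressing down with about 16 N, with no moves made near the tins or bead jar.

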